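Bring the surface gauge's pointer to the tape cross on the clay model

TASK

Stand the surface gauge upright on the white modelling board, facing the clay truck, and let go of it while its yellow pointer is still raised clear of the clay. Then swing the pointer down until its steel point is at the centre of the blue tape cross on the clay flank, no more than about a centimetre off the clay and never digging into it. Set the gauge down softly, do not tip it over, and leave the rake, the tape roll and the clay bar where they lie.

Things in the scene. Friction and masses are not known exactly. Their poses are not given: they have to be found in the camera images.
- gauge: Surface gauge, loose, 0.7 to 1 kg, upright. Aluminium base from 55 mm behind to 65 mm in front of the origin, 80 mm wide, 28 mm high, with a 50 mm square step to 38 mm. Origin: under the base, on the post's axis; z up, x forward (the way the pointer points), y to its left. The pointer cannot carry its weight: lift it by the post.
- post_grip (a point): Point on the axis of the gauge's upright square steel post (16 x 16 mm, sides along the gauge's x and y), 200 mm above the base's underside; axes as the gauge. The post is bare from 167 mm up to its top at 240 mm. Below that sits a dark clamp block 26 x 26 mm, with a black thumb knob out to y = -29 mm.
- pivot (a point): Pivot of the pointer, on the gauge at x = 0, y = +24 mm (beside the post), 150 mm above the base's underside; axes as the gauge. The pivot axis is the gauge's y, so the pointer swings in an upright plane beside the post.
- pointer (a joint): Angle of the pointer in rad: 0 is level, positive raises the point. Range -0.8 to 1.1; it starts raised at 0.45 to 0.8. The pivot is stiff (0.16 N m, so about 1.5 N at 110 mm from it) and the pointer stays where it is left.
- point (a point): Tip of the pointer's steel point, 170 mm from the pivot on the pointer's centre line; this frame's x runs out along the pointer. From the pivot out to 140 mm the pointer is a yellow flat bar 10 mm wide x 13 mm high, then a 30 mm steel cone; behind the pivot a 45 mm tail.
- cross (a point): Centre of the blue tape cross (two tapes 44 x 8 mm) on the clay surface of the model's near flank, 97 to 155 mm above the board's top. Axes as the board: z up, x along the flank, y level and into the clay. The flank here is flat, faces -y and leans back 24 degrees from upright (recedes to +y as it rises).
- board: Fixed modelling board, timber rim and white gridded top, 460 (x) x 580 (y) x 40 mm high, yaw up to 7 degrees either way. Origin: centre of its underside. The clear space for the gauge lies in front of the flank: x from -125 to +125 mm, y from -205 to +10 mm in its frame.
- model: Fixed clay truck, brown, soft (must not be pressed with 8 N or more), on two mint foam blocks. Origin on the board's top at board x = 0, y = +20 mm, axes as the board. It spans x -190 to 190, y 0 to 240, z 50 to 246 mm: an upright sill at y = 0 up to z = 80, then the flank leaning back up to z = 205, then a cab 58 mm or more behind the sill.
- rake: Bystander: clay rake lying on the board's -y edge, wooden handle and steel blade, 170 mm long along its x, 60 mm wide at the blade, 22 mm high. Origin: underside, 100 mm from the handle's end.
- tape_roll: Bystander: roll of blue tape lying flat on the board's +x, -y corner, 100 mm across, 24 mm high. Origin: centre of the underside.
- clay_bar: Bystander: bar of brown clay on the bench, 60 x 150 x 55 mm high. Origin: centre of the underside.

How it is judged:
By the outcome, as a careful person would: the job done as asked, in the order asked, and still so for the second after the job is handed in, with the robot touching nothing.
It also fails if it takes over 51 s, if anything falls off the work surface, if the arm or the gripper's body presses on something with over 40 N, if the wrist force passes 120 N, or if a joint passes its speed limit or range.

ROBOT

A 6-joint arm with a two-finger parallel gripper is mounted at the origin on the work surface. World frame = base frame: x ahead of the robot, y to its left, z up, the work surface at z = 0. Lengths are in mm, angles in rad, forces in N, time in s.
With the tool pointing down it reaches from about 350 to 875 mm from the base axis. Payload 4.2 kg.
Tool frame: the origin (TCP) lies between the finger pads; the fingertips stand 14 mm ahead of it and the grasp point (between the pads) lies 5 mm behind it; z points along the fingers, y is the line along which they close (so a half turn about z gives the same grasp; the last joint's range is limited). The gripper opens to 85 mm and grips with 20 to 120 N. Pads are 22 mm wide; open, the fingers measure 114 mm over their backs; the gripper's body (76 mm by 85 mm) begins 54 mm behind the grasp point. The pads swing forward as they close: fully open they stand 13 mm farther back than shut.
Start: joints at [-1.006, 0.385, 0.008, 0, -1.194, -0.259], TCP at [188.176, -595.977, 245.312] pointing down, gripper open.
Joint ranges: [-3.14, 3.14], [-1.21, 2.06], [-1.07, 1.41], [-3.16, 2.05], [-2.99, -0.16], [-3.1, 3.1]. Speed limits (rad/s): [2.79, 2.79, 3.14, 3.14, 3.14, 3.14].

INTERFACE

Orientations are given as a unit quaternion [x, y, z, w].
In Python, from bench import * gives the robot as it stands.
- The arm moves only by the tool carry_out, never from a script. Its argument "motion" is a list of rows, each a list of 7 numbers: the turn, a rotation vector about the tool's x, y, z in rad, then the shift along the tool's x, y, z in mm, then the opening, from -1 (shut) to 1 (fully open), so that 0 is half open. A call has 1 to 5 rows; each row is the pose to reach, as a shift and turn from the pose commanded when the call began, along the tool's axes at that moment; what a row does not reach only later rows make up. A row lasts 1/8 s, in which the tool goes at most 62.5 mm and 10.7 degrees, less where a joint would pass 70% of its speed; a pose out of reach is approached as far as the arm can. A call with a gripper value outside its range is refused whole. The fingers move at their own pace and stop on an object; the grip force is fixed at half the most. Time passes only in rows, so rows that repeat a pose let the fingers close. It gives the time, the measured TCP pose, the force, the opening and the grip force at its end, in the units of the state.
- read_state(): the state, without advancing time (a new reading comes with each control period).
- get_image(name): name is "side" or "top"; returns a dict with "color" (400x640x3 uint8, blue, green, red), "mtx" (3x3 intrinsics, pixels), "k1" (the pictures are not rectified: a ray, as slopes to the right and down, at radius r is drawn at 1 + k1 r^2 times it, then the intrinsics apply), "position" and "orientation" of the camera in the world. Camera axes: x right, y down, z forward; pixel columns grow to the right and rows downward; lengths in mm; the calibration is good to about 2 mm. A picture is of the moment at which its call begins. There is no depth.
- job_done(): hands the job in; it is judged then, once.
The state is a dict: "clock": time; "joints": joint angles; "joint_vel": joint speeds; "joint_efforts": joint torques, N m; "position": TCP position; "ee_rot": TCP orientation; "contact_force": force on the tool from outside, world axes, zero at the start; "wrist_torque": the same for the moment, N m; "gripper_width": finger opening in mm; "grasp_force": force on a finger pad.
Only numpy, scipy, OpenCV 4.12 (cv2) and the standard library are available. Lean on these libraries where they do the work, as an engineer would, in place of code of your own. Each camera call takes 0.05 s, during which the arm holds its last target. There are 200 camera calls.

## Working session

There is one attempt and no reset: what is moved stays moved. The work goes in short steps, Python scripts to look and compute and a tool call to move; the robot and the scene stay as the last step left them, time stands still between calls to the robot, and variables do not carry over. Pictures are saved under pics/ and viewed, at most 10 in all, crops included, and the job is handed in when it is done.

Besides the shell and the picture viewer there is one more tool, called in YAML: its name, and indented under it one key for each argument. carry_out: Moves the arm, as the interface text tells. Its arguments: {"type":"object","properties":{"motion":{"type":"array"}},"required":["motion"]}

```bash
mkdir -p pics; python3 - <<'E'
from bench import *
import cv2
print(read_state())
for n in("side","top"):
    d=get_image(n); cv2.imwrite(f"pics/{n}0.png",d["color"]); print(n,d["mtx"],d["k1"],d["position"],d["orientation"])
E
```

```text
{'clock': 0.0, 'joints': array([-1.00640699e+00,  3.85583121e-01,  6.58277385e-03, -5.04454434e-04,
       -1.19396038e+00, -2.58600371e-01]), 'joint_vel': array([-0.00188388, -0.0009324 ,  0.00209887, -0.00011015,  0.00041944,
        0.00026573]), 'joint_efforts': array([-1.50440783e-04, -3.92291987e+01,  1.88409394e+01,  4.18609634e+00,
       -4.53576562e-03, -1.00616253e-05]), 'position': array([ 188.00428834, -595.46579358,  244.18783778]), 'ee_rot': array([-1.52207406e-01,  9.88347955e-01,  1.08562982e-03, -2.17998985e-04]), 'contact_force': array([-0.22178624,  0.09746582,  0.36812182]), 'wrist_torque': array([ 0.03319142, -0.01193634, -0.01569325]), 'grasp_force': 0.0, 'gripper_width': 85.27722075470197}
side [[392.08011561   0.         314.88153804]
 [  0.         392.08011561 200.01182057]
 [  0.           0.           1.        ]] 0.02099548831562991 [523.58227444 559.217577   838.40423741] [-0.09266723  0.92502774 -0.36680482  0.0345062 ]
top [[455.98983382   0.         319.56363886]
 [  0.         455.98983382 200.77330537]
 [  0.           0.           1.        ]] -0.05543411276230898 [ 477.08539461  -83.96111791 1110.87836853] [ 0.70513427 -0.7029211   0.0629916  -0.06869969]
```

View pics/side0.png

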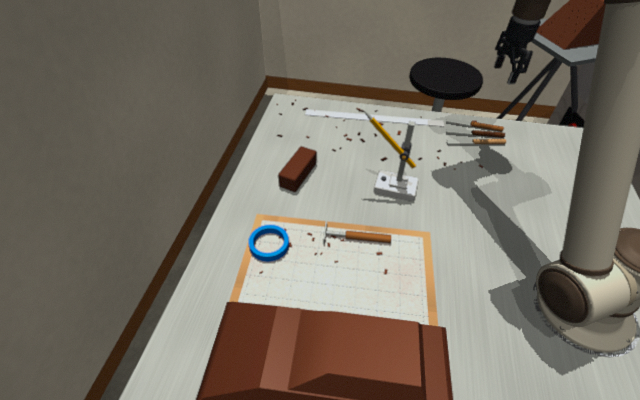

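View pics/top0.png

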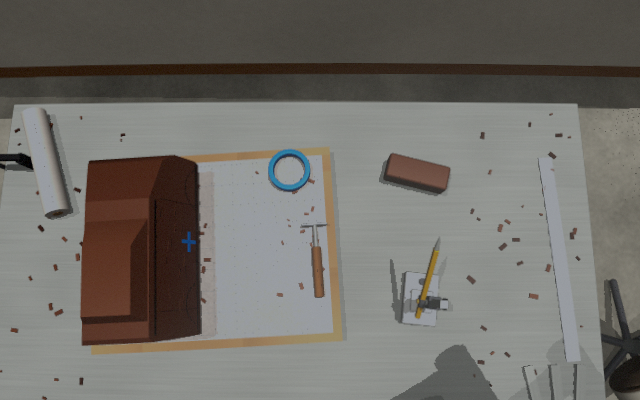

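Side: gauge at about (397,185), with post up to (411,125); pointer tip (360,109). Top: cross at (189,241), gauge base around (420,298), and rake, roll and bar are all visible. I'll enlarge these areas.

```bash
cat > h.py <<'E'
import numpy as np, cv2
from scipy.spatial.transform import Rotation as R
from bench import *
def ray(d,p):
    m=d["mtx"]; q=(np.array(p,float)-m[:2,2])/np.array([m[0,0],m[1,1]]); u=q.copy()
    for _ in range(20): u=q/(1+d["k1"]*(u@u))
    v=R.from_quat(d["orientation"]).apply([u[0],u[1],1]); return np.array(d["position"]),v/np.linalg.norm(v)
def proj(d,X):
    x=R.from_quat(d["orientation"]).inv().apply(np.array(X)-d["position"]); u=x[:2]/x[2]; u=u*(1+d["k1"]*(u@u))
    m=d["mtx"]; return u*[m[0,0],m[1,1]]+m[:2,2]
def tri(d1,p1,d2,p2):
    a,u=ray(d1,p1); b,v=ray(d2,p2); s=np.linalg.lstsq(np.c_[u,-v],b-a,rcond=None)[0]
    P,Q=a+s[0]*u,b+s[1]*v; return (P+Q)/2,np.linalg.norm(P-Q)
def atz(d,p,z): a,u=ray(d,p); return a+u*(z-a[2])/u[2]
def crop(d,x,y,w,h,k): return cv2.resize(d["color"][y:y+h,x:x+w],None,fx=k,fy=k,interpolation=cv2.INTER_CUBIC)
E
python3 - <<'E'
from h import *
t,s=get_image("top"),get_image("side")
a=crop(s,350,95,80,110,5); b=crop(t,390,230,80,110,5)
cv2.imwrite("pics/c1.png",np.hstack([a,b]))
# board top z=40 corners: top-right, bottom-right ; cross
b=t["color"];hsv=cv2.cvtColor(b,cv2.COLOR_BGR2HSV);m=cv2.inRange(hsv[220:262,170:208],(100,120,40),(130,255,255))
cv2.imwrite("pics/c2.png",np.vstack([np.hstack([crop(t,300,140,50,50,8),crop(t,310,305,50,50,8)]),np.hstack([crop(t,170,220,25,25,8) for _ in [1]]+[crop(t,75,330,50,25,8)]+[crop(t,190,140,25,25,8)])]))
ys,xs=np.nonzero(m);print(xs.mean()+170,ys.mean()+220,len(xs))
E
```

```text
188.59259259259258 241.12037037037038 108
```

View pics/c1.png

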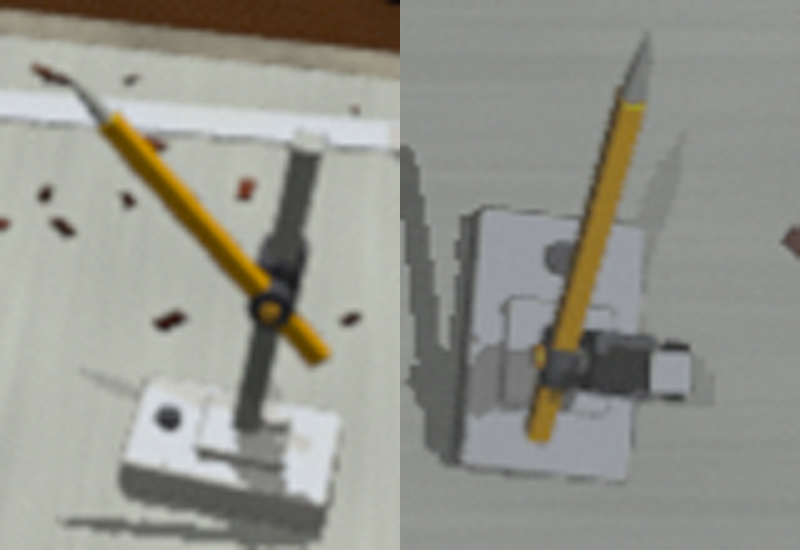

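View pics/c2.png

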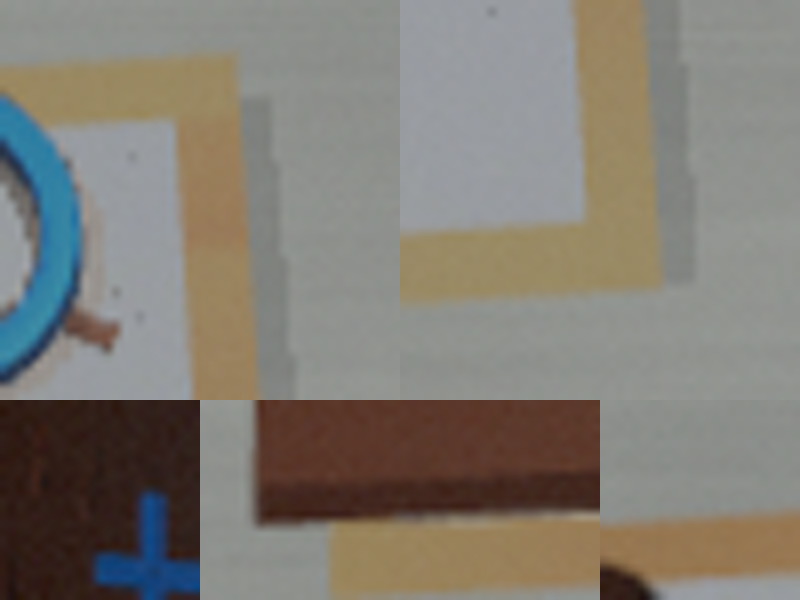

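Crop readings: side view, post top ≈ (411.6,123.0) and point ≈ (363.2,110.6). Top view, post top ≈ (443.6,304.0) and point ≈ (439.2,236.6). Base-top corners are at (406,271.2), (438.2,274.8), (435.6,325.6) and (402,322.6). Board corners are at (329.3,146.3), (342.3,340.6) and (90.8,354.2), and the cross is at (188.6,241.1).

```bash
cat > m.py <<'E'
from h import *
np.set_printoptions(precision=1,suppress=True)
t,s=get_image("top"),get_image("side")
pt,e1=tri(t,(443.6,304),s,(411.6,123)); tip,e2=tri(t,(439.2,236.6),s,(363.2,110.6))
print("posttop",pt,e1,"tip",tip,e2)
c=np.array([atz(t,p,28) for p in[(406,271.2),(438.2,274.8),(435.6,325.6),(402,322.6)]]); print(c)
ctr=c.mean(0);f=(c[0]+c[1]-c[2]-c[3]);g=np.arctan2(f[1],f[0]);print("gauge yaw",g,"origin",ctr[:2]-5*np.array([np.cos(g),np.sin(g)]))
b=[atz(t,p,40)[:2] for p in[(329.3,146.3),(342.3,340.6),(90.8,354.2)]]; print(b)
ex=b[0]-b[1]; ey=b[2]-b[1]; print(np.linalg.norm(ex),np.linalg.norm(ey)); 
y1=np.arctan2(ex[1],ex[0]); y2=np.arctan2(-ey[0],ey[1]); print("yaw",y1,y2); y=(y1+y2)/2
ux=np.array([np.cos(y),np.sin(y)]);uy=np.array([-ux[1],ux[0]])
bc=(b[0]+b[2])/2; bc2=b[1]+230*ux+290*uy; print("board",bc,bc2); bc=(bc+bc2)/2
# flank plane: passes sill top y=20,z=120 world; recedes tan24
o,v=ray(t,(188.6,241.1)); o2=o.copy();o2[:2]-=bc
k=np.tan(np.radians(24)); f=lambda P:P[:2]@uy-20-k*(P[2]-120)
f0=f(o2);f1=f(o2+v);l=f0/(f0-f1);X=o+l*v;print("cross",X,"height over board",X[2]-40,"board xy",(X[:2]-bc)@ux,(X[:2]-bc)@uy)
E
python3 m.py
```

```text
posttop [ 443.6 -309.6  239.5] 3.3119305166140944 tip [ 568.6 -299.7  266.5] 1.0893450986416775
[[ 513.3 -278.8   28. ]
 [ 504.9 -354.5   28. ]
 [ 388.5 -344.1   28. ]
 [ 395.4 -266.4   28. ]]
gauge yaw -0.09739069646844006 origin [ 445.6 -310.5]
[array([814.8, -98.2]), array([ 356.3, -127.7]), array([318.5, 450.2])]
459.5285089908368 579.2261389007128
yaw 0.06438077497776809 0.06518453194597279
board [566.7 176. ] [567.  176.5]
cross [571.6 205.3 139.4] height over board 99.35486775985964 board xy 6.587860418464331 28.617342327042085
```

```bash
cat > plan.py <<'E'
import sys
from h import *
# usage: plan.py x y z yawdeg(tool y axis, mod 180)
np.set_printoptions(precision=4,suppress=True)
st=read_state(); r=R.from_quat(st["ee_rot"]); x,y,z,yaw=map(float,sys.argv[1:5])
a=np.radians(yaw); ty=np.array([np.cos(a),np.sin(a),0]); 
if ty@r.as_matrix()[:,1]<0 and len(sys.argv)<6: ty=-ty
tz=np.array([0,0,-1.]); T=np.c_[np.cross(ty,tz),ty,tz]
print("pos",st["position"],"rotvec",(r.inv()*R.from_matrix(T)).as_rotvec(),"shift",r.inv().apply(np.array([x,y,z])-st["position"]),"F",st["contact_force"],"w",st["gripper_width"],st["clock"])
E
python3 plan.py 444.8 -310 320 84.4
```

```text
pos [ 188.1229 -595.8443  244.9466] rotvec [ 0.0007 -0.0002  0.4035] shift [-330.8047  195.385   -74.9407] F [-1.1077  0.4432 -0.1485] w 85.3881504968429 0.3
```

carry_out:
  motion:
    - [0,0,0.1,-30,18,-40,1]
    - [0,0,0.2,-83,49,-55,1]
    - [0,0,0.3,-135,80,-65,1]
    - [0,0,0.4,-187,111,-75,1]
    - [0,0,0.403,-240,142,-75,1]

```text
clock: 0.92
position: [375.6, -387.0, 321.5]
ee_rot: [0.049, 0.999, -0.001, 0.001]
contact_force: [0.8, -0.1, -0.1]
gripper_width: 85.4
grasp_force: 0.0
```

```bash
python3 plan.py 444.8 -310 320 84.4
```

```text
pos [ 375.5722 -386.9671  321.542 ] rotvec [-0.0013  0.0023 -0.0002] shift [-61.3659  83.37     1.5746] F [ 0.7796 -0.1215 -0.1456] w 85.36374404644553 0.925
```

carry_out:
  motion:
    - [0,0,0,-30,42,0,1]
    - [0,0,0,-61,83,2,1]
    - [0,0,0,-61,83,2,1]
    - [0,0,0,-61,83,2,1]

```text
clock: 1.42
position: [443.0, -311.5, 318.3]
ee_rot: [0.048, 0.999, -0.0, -0.0]
contact_force: [0.1, -0.9, 0.2]
gripper_width: 85.4
grasp_force: 0.0
```

```bash
python3 plan.py 444.8 -310 200 84.4; python3 - <<'E'
from h import *
t,s=get_image("top"),get_image("side")
cv2.imwrite("pics/c3.png",np.hstack([crop(s,350,40,100,150,4),crop(t,385,225,100,150,4)]))
E
```

```text
pos [ 443.0027 -311.5135  318.2924] rotvec [-0.     -0.0003  0.0011] shift [ -1.6748   1.6846 118.2918] F [ 0.1397 -0.9317  0.2478] w 85.43978868361782 1.425
```

View pics/c3.png

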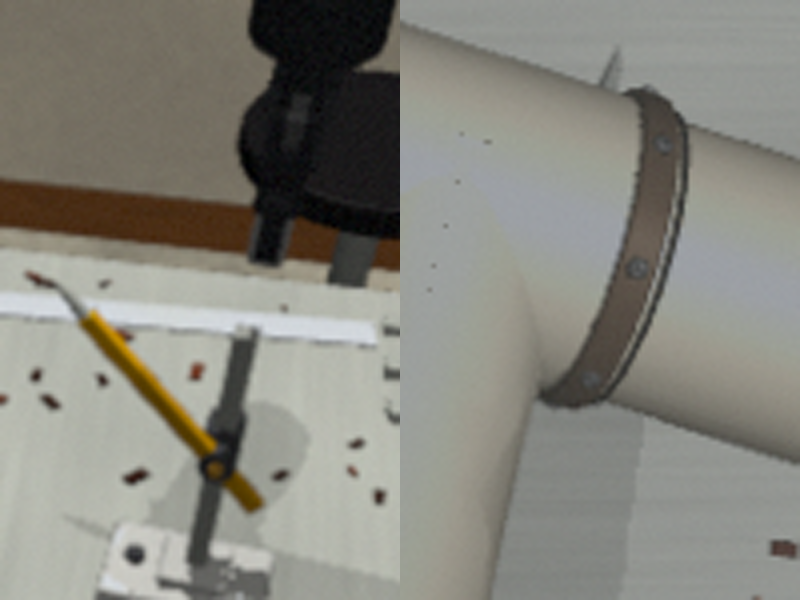

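The side view shows the near finger above the post top (tip at about (417,105), post top (411,123)) with the pointer clear. The arm hides the top view. I'll descend now.

carry_out:
  motion:
    - [0,0,0,-2,1.5,40,1]
    - [0,0,0,-2,1.5,80,1]
    - [0,0,0,-2,1.5,105,1]
    - [0,0,0,-2,1.5,118,1]
    - [0,0,0,-2,1.5,118,1]

```text
clock: 2.15
position: [444.7, -310.9, 200.0]
ee_rot: [0.049, 0.999, 0.0, -0.001]
contact_force: [-0.4, -0.3, 0.0]
gripper_width: 85.7
grasp_force: 0.0
```

carry_out:
  motion:
    - [0,0,0,0,0,0,0]
    - [0,0,0,0,0,0,-0.4]
    - [0,0,0,0,0,0,-1]
    - [0,0,0,0,0,0,-1]
    - [0,0,0,0,0,0,-1]

```text
clock: 2.78
position: [445.4, -310.2, 200.7]
ee_rot: [0.048, 0.999, -0.0, 0.0]
contact_force: [-0.3, 1.4, 3.0]
gripper_width: 15.4
grasp_force: 59.7
```

carry_out:
  motion:
    - [0,0,0,0,0,0,-1]
    - [0,0,0,0,0,0,-1]
    - [0,0,0,0,0,0,-1]

```text
clock: 3.15
position: [445.4, -310.3, 200.7]
ee_rot: [0.049, 0.999, -0.0, 0.0]
contact_force: [-1.0, 3.0, 4.0]
gripper_width: 15.0
grasp_force: 60.0
```

```bash
python3 plan.py 444.8 -310 290 84.4
```

```text
pos [ 445.3697 -310.2992  200.7017] rotvec [-0.0001  0.0005  0.0007] shift [  0.548    0.2313 -89.2986] F [-0.9818  3.0438  4.0188] w 15.012219406987983 3.15
```

carry_out:
  motion:
    - [0,0,0,0,0,-10,-1]
    - [0,0,0,0,0,-35,-1]
    - [0,0,0,0,0,-65,-1]
    - [0,0,0,0,0,-95,-1]
    - [0,0,0,0,0,-110,-1]

```text
clock: 3.78
position: [445.0, -310.3, 310.3]
ee_rot: [0.049, 0.999, 0.0, -0.0]
contact_force: [1.4, -0.1, -7.5]
gripper_width: 14.9
grasp_force: 59.1
```

```bash
python3 plan.py 606.4 39.8 310 183.7 1;python3 plan.py 444.8 -310 310 84.4
```

```text
pos [ 445.0421 -310.289   310.3436] rotvec [ 0.0007  0.0003 -1.733 ] shift [-126.4709  364.1478    0.5316] F [ 1.3615 -0.0703 -7.4853] w 14.936316494290933 3.775
pos [ 445.0421 -310.289   310.3436] rotvec [ 0.0006 -0.0003  0.0001] shift [0.2691 0.2639 0.3438] F [ 1.3615 -0.0703 -7.4853] w 14.936316494290933 3.775
```

carry_out:
  motion:
    - [0,0,-0.1,-6,18,0,-1]
    - [0,0,-0.26,-19,54,0,-1]
    - [0,0,-0.42,-32,92,0,-1]
    - [0,0,-0.58,-45,130,0,-1]
    - [0,0,-0.74,-58,168,0,-1]

```text
clock: 4.4
position: [518.7, -147.3, 308.3]
ee_rot: [-0.318, 0.948, 0.001, -0.002]
contact_force: [0.5, -1.0, -7.1]
gripper_width: 15.2
grasp_force: 59.2
```

```bash
python3 plan.py 606.4 39.8 310 183.7 1
```

```text
pos [ 518.6606 -147.3466  308.2566] rotvec [ 0.0043 -0.0008 -0.9879] shift [-182.8615   96.3491   -1.909 ] F [ 0.4982 -1.0379 -7.1267] w 15.186881806940441 4.4
```

carry_out:
  motion:
    - [0,0,-0.16,-34,18,0,-1]
    - [0,0,-0.32,-68,36,-1,-1]
    - [0,0,-0.48,-102,54,-1,-1]
    - [0,0,-0.64,-136,72,-2,-1]
    - [0,0,-0.8,-165,87,-2,-1]

```text
clock: 5.03
position: [598.8, 21.1, 310.0]
ee_rot: [-0.662, 0.749, 0.001, -0.002]
contact_force: [0.4, -0.4, -7.2]
gripper_width: 15.2
grasp_force: 59.2
```

carry_out:
  motion:
    - [0,0,-0.1,-4,16,0,-1]
    - [0,0,-0.188,-5,18,0,-1]
    - [0,0,-0.188,-5,18,0,-1]
    - [0,0,-0.188,-5,18,0,-1]

```text
clock: 5.52
position: [581.7, 26.9, 311.3]
ee_rot: [0.727, -0.686, -0.001, 0.001]
contact_force: [-0.3, 1.8, -8.4]
gripper_width: 14.8
grasp_force: 59.7
```

```bash
python3 plan.py 606.4 39.8 243 183.7 1
```

```text
pos [581.7177  26.8739 311.257 ] rotvec [ 0.0019 -0.0001 -0.0062] shift [-11.473  -25.5247  68.2069] F [-0.2855  1.7772 -8.4496] w 14.81363626739553 5.525
```

carry_out:
  motion:
    - [0,0,-0.006,-6,-13,15,-1]
    - [0,0,-0.006,-11.5,-25.5,30,-1]
    - [0,0,-0.006,-11.5,-25.5,42,-1]
    - [0,0,-0.006,-11.5,-25.5,48,-1]
    - [0,0,-0.006,-11.5,-25.5,48,-1]

```text
clock: 6.15
position: [606.2, 39.8, 263.6]
ee_rot: [0.73, -0.683, -0.0, 0.001]
contact_force: [0.5, 0.2, -7.4]
gripper_width: 15.3
grasp_force: 59.7
```

```bash
python3 plan.py 606.4 39.8 240.7 183.7 1; python3 - <<'E'
from h import *
t,s=get_image("top"),get_image("side")
cv2.imwrite("pics/c4.png",np.hstack([crop(s,270,160,130,180,3),crop(t,180,180,130,180,3)]))
E
```

```text
pos [606.2418  39.836  263.6299] rotvec [ 0.0017 -0.0005  0.0013] shift [ 0.0346 -0.1936 22.9297] F [ 0.5269  0.2116 -7.4114] w 15.275694509995084 6.15
```

View pics/c4.png

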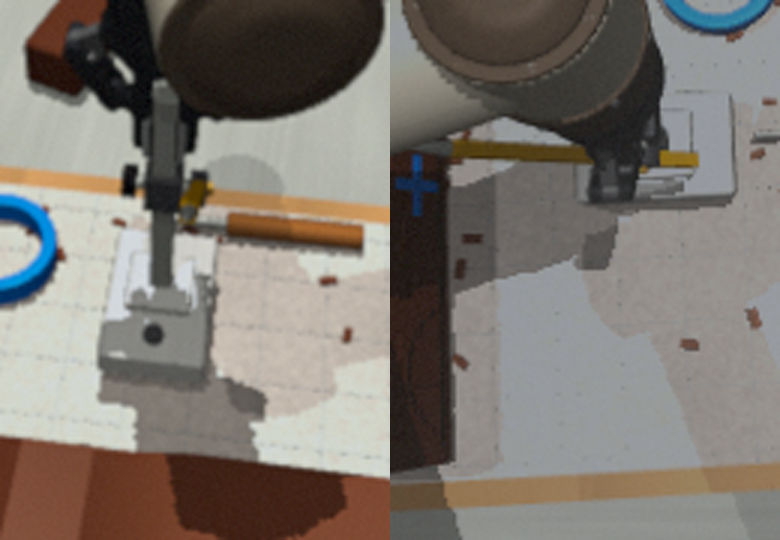

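Both views show the gauge hanging upright over the board in front of the cross, clear of the rake and roll. Lowering it gently.

carry_out:
  motion:
    - [0,0,0,0,0,8,-1]
    - [0,0,0,0,0,14,-1]
    - [0,0,0,0,0,18,-1]
    - [0,0,0,0,0,20,-1]
    - [0,0,0,0,0,21,-1]

```text
clock: 6.88
position: [606.8, 40.1, 243.3]
ee_rot: [0.73, -0.683, 0.0, -0.0]
contact_force: [1.0, -0.2, -7.9]
gripper_width: 15.1
grasp_force: 59.7
```

carry_out:
  motion:
    - [0,0,0,0,0,0.5,-1]
    - [0,0,0,0,0,1,-1]
    - [0,0,0,0,0,1.5,-1]
    - [0,0,0,0,0,1.5,-1]

```text
clock: 7.38
position: [606.7, 40.1, 241.8]
ee_rot: [0.73, -0.683, -0.0, 0.0]
contact_force: [0.1, -0.4, -7.2]
gripper_width: 15.3
grasp_force: 59.7
```

carry_out:
  motion:
    - [0,0,0,0,0,0.4,-1]
    - [0,0,0,0,0,0.8,-1]
    - [0,0,0,0,0,1.2,-1]
    - [0,0,0,0,0,1.2,-1]

```text
clock: 7.88
position: [606.7, 40.1, 240.8]
ee_rot: [0.73, -0.683, 0.0, -0.0]
contact_force: [0.2, 0.8, -6.1]
gripper_width: 15.1
grasp_force: 59.9
```

carry_out:
  motion:
    - [0,0,0,0,0,0.4,-1]
    - [0,0,0,0,0,0.8,-1]
    - [0,0,0,0,0,0.8,-1]

```text
clock: 8.25
position: [606.8, 40.2, 240.8]
ee_rot: [0.73, -0.683, 0.0, -0.0]
contact_force: [-1.9, 1.7, -0.7]
gripper_width: 15.2
grasp_force: 60.6
```

carry_out:
  motion:
    - [0,0,0,0,0,0,-0.5]
    - [0,0,0,0,0,0,0]
    - [0,0,0,0,0,0,0.6]
    - [0,0,0,0,0,0,0.6]
    - [0,0,0,0,0,0,0.6]

```text
clock: 8.88
position: [606.8, 40.0, 239.9]
ee_rot: [0.73, -0.683, 0.0, -0.0]
contact_force: [0.4, -1.1, -0.6]
gripper_width: 68.2
grasp_force: 0.0
```

carry_out:
  motion:
    - [0,0,0,0,0,-20,0.6]
    - [0,0,0,0,0,-60,0.6]
    - [0,0,0,0,0,-110,0.6]
    - [0,0,0,0,0,-120,0.6]

```text
clock: 9.38
position: [607.9, 40.1, 364.4]
ee_rot: [0.73, -0.683, 0.003, -0.003]
contact_force: [-0.2, -0.4, 0.1]
gripper_width: 68.3
grasp_force: 0.0
```

```bash
python3 plan.py 480 -120 360 183.7
```

```text
pos [607.9386  40.063  364.4001] rotvec [-0.0082  0.0008  0.0016] shift [151.2585 138.2705   3.1512] F [-0.2187 -0.4178  0.1358] w 68.27011936975987 9.375
```

Moving back clear, so the top camera can see the gauge.

carry_out:
  motion:
    - [0,0,0,45,40,0,-1]
    - [0,0,0,90,80,0,-1]
    - [0,0,0,135,120,0,-1]
    - [0,0,0,150,138,0,-1]
    - [0,0,0,150,138,0,-1]

```text
clock: 10.0
position: [478.0, -119.4, 360.0]
ee_rot: [0.729, -0.684, 0.0, -0.0]
contact_force: [0.3, 0.4, 0.3]
gripper_width: 0.2
grasp_force: 0.0
```

```bash
python3 - <<'E'
from h import *
t,s=get_image("top"),get_image("side")
cv2.imwrite("pics/c5.png",np.hstack([crop(s,285,180,80,110,5),crop(t,180,190,80,110,5)]))
E
```

```text
(no output)
```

View pics/c5.png

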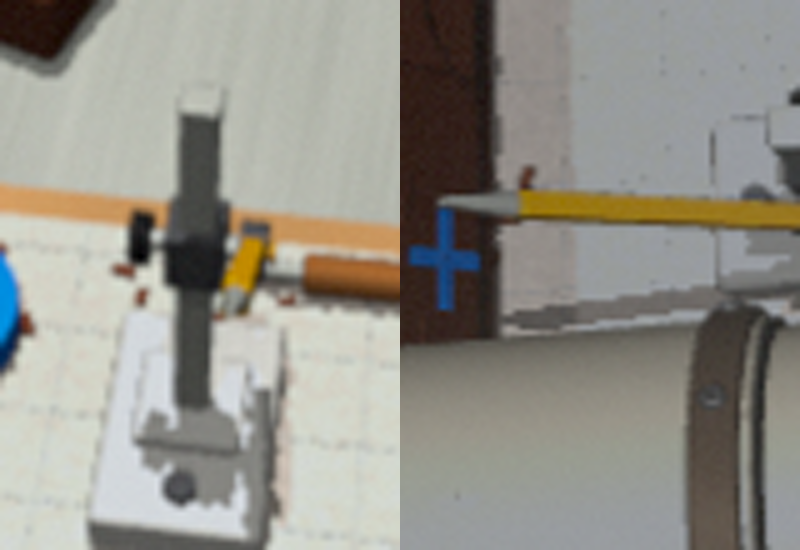

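Top: point at (187.6,230.4), cross centre (188.6,241.3). Side: post top (324.6,200.2), point about (331,242). The gauge stands upright, and the pointer is raised and clear of the clay.

```bash
cat > fit.py <<'E'
from m import *
from scipy.optimize import least_squares
L=lambda p,a,q:np.array([p[0],p[1],40])+R.from_euler("z",p[2]).apply([q[0],q[1],q[2]])
T=lambda p,a:L(p,a,[170*np.cos(a),24,150+170*np.sin(a)])
print("tri tip",tri(t,(187.6,230.4),s,(331,242)))
n=np.array([606.8,40.1,np.radians(93.7)])
print("nominal tip px",proj(t,T(n,.755)),proj(s,T(n,.755)),"posttop px",proj(s,L(n,0,[0,0,240])),proj(t,L(n,0,[0,0,240])))
h=X[2]-190; a=np.arcsin(h/170); print("end angle",a,"tip",T(n,a),"cross",X,"tip px",proj(t,T(n,a)))
d=T(n,a)-X; print("board dx,dy",d[:2]@ux,d[:2]@uy)
E
python3 fit.py | tail -5
python3 - <<'E'
from h import *
t=get_image("top");cv2.imwrite("pics/c6.png",crop(t,240,190,60,60,8))
E
```

```text
cross [571.6 205.3 139.4] height over board 99.35486775985964 board xy 6.587860418464331 28.617342327042085
tri tip (array([574.2, 158.4, 306.3]), np.float64(0.5214576078306237))
nominal tip px [185.5 230.2] [330.1 243.6] posttop px [324.2 199.9] [256.2 215. ]
end angle -0.3025051547498267 tip [572.4 200.5 139.4] cross [571.6 205.3 139.4] tip px [190.8 240.7]
board dx,dy 0.4927440211519651 -4.815595680933527
```

View pics/c6.png

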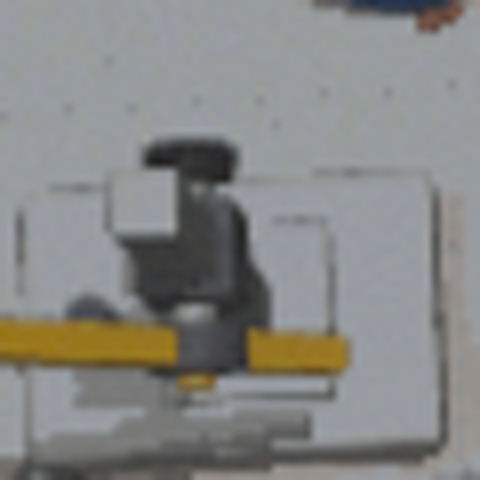

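```bash
cat >> fit.py <<'E'
for z in(50,80,205):
    w=max(0,(z-80))*k; c=bc+6.6*ux+(20+w)*uy; print(z,proj(t,[*c,40+z]))
for h in (95,99.4,105,110): c=bc+6.6*ux+(20+k*(h-80))*uy; print(h,proj(t,[*c,40+h]))
g=t["color"].astype(float).mean(2); 
print(g[212:222,148:164].mean(0).round()); print(g[212:222,186:208].mean(0).round())
hsv=cv2.cvtColor(t["color"],cv2.COLOR_BGR2HSV)
mm=cv2.inRange(hsv[225:262,175:208],(100,120,40),(130,255,255));print(np.c_[np.arange(175,208),mm.sum(0)//255][mm.sum(0)>0].T,np.c_[np.arange(225,262),mm.sum(1)//255][mm.sum(1)>0].T)
E
python3 fit.py | tail -32
```

```text
posttop [ 443.6 -309.6  239.5] 3.3119305166140944 tip [ 568.6 -299.7  266.5] 1.0893450986416775
[[ 513.3 -278.8   28. ]
 [ 504.9 -354.5   28. ]
 [ 388.5 -344.1   28. ]
 [ 395.4 -266.4   28. ]]
gauge yaw -0.09739069646844006 origin [ 445.6 -310.5]
[array([814.8, -98.2]), array([ 356.3, -127.7]), array([318.5, 450.2])]
459.5285089908368 579.2261389007128
yaw 0.06438077497776809 0.06518453194597279
board [566.7 176. ] [567.  176.5]
cross [571.6 205.3 139.4] height over board 99.35486775985964 board xy 6.587860418464331 28.617342327042085
tri tip (array([574.2, 158.4, 306.3]), np.float64(0.5214576078306237))
nominal tip px [185.5 230.2] [330.1 243.6] posttop px [324.2 199.9] [256.2 215. ]
end angle -0.3025051547498267 tip [572.4 200.5 139.4] cross [571.6 205.3 139.4] tip px [190.8 240.7]
board dx,dy 0.4927440211519651 -4.815595680933527
50 [198.7 243. ]
80 [195.1 241.7]
205 [148.6 237.1]
95 [190.1 241.2]
99.4 [188.6 241.1]
105 [186.7 240.9]
110 [184.9 240.7]
[53. 39. 30. 32. 31. 30. 17. 11. 26. 29. 30. 30. 26. 31. 30. 30.]
[ 35.  35.  35.  35.  34.  34.  35.  36.  36.  32.  28.  31.  59.  88.
 122. 141. 141. 141. 141. 141. 140. 141.]
[[182. 183. 184. 185. 186. 187. 188. 189. 190. 191. 192. 193. 194. 195.]
 [  4.   4.   4.   4.   4.   6.  20.  20.  20.   4.   4.   4.   4.   3.]] [[232. 233. 234. 235. 236. 237. 238. 239. 240. 241. 242. 243. 244. 245.
  246. 247. 248. 249. 250. 251.]
 [  3.   3.   3.   3.   3.   3.   4.   8.  13.  14.  14.  10.   3.   3.
    3.   3.   3.   3.   3.   3.]]
```

```bash
python3 - <<'E'
import cv2,numpy as np
np.set_printoptions(linewidth=200)
g=cv2.imread("pics/top0.png").astype(float).mean(2)
for r in(180,210,226,262,290,320): print(r,[(x,int(v)) for x,v in zip(range(128,204),g[r-5:r+5,128:204].mean(0))if x<160 or x>188])
c=cv2.resize(cv2.imread("pics/top0.png")[200:290,125:215],None,fx=6,fy=6,interpolation=cv2.INTER_CUBIC)
cv2.imwrite("pics/c7.png",np.clip(c.astype(float)*2,0,255))
E
```

```text
180 [(128, 46), (129, 43), (130, 45), (131, 45), (132, 43), (133, 45), (134, 46), (135, 45), (136, 45), (137, 46), (138, 44), (139, 46), (140, 44), (141, 46), (142, 45), (143, 45), (144, 45), (145, 46), (146, 45), (147, 46), (148, 47), (149, 44), (150, 46), (151, 46), (152, 45), (153, 44), (154, 41), (155, 39), (156, 34), (157, 31), (158, 31), (159, 30), (189, 34), (190, 34), (191, 35), (192, 35), (193, 34), (194, 30), (195, 22), (196, 23), (197, 38), (198, 65), (199, 115), (200, 141), (201, 141), (202, 143), (203, 142)]
210 [(128, 61), (129, 61), (130, 61), (131, 61), (132, 62), (133, 61), (134, 62), (135, 62), (136, 61), (137, 61), (138, 62), (139, 62), (140, 62), (141, 61), (142, 62), (143, 63), (144, 63), (145, 64), (146, 63), (147, 63), (148, 55), (149, 38), (150, 30), (151, 29), (152, 30), (153, 30), (154, 20), (155, 7), (156, 24), (157, 29), (158, 29), (159, 29), (189, 33), (190, 33), (191, 34), (192, 33), (193, 33), (194, 33), (195, 28), (196, 26), (197, 30), (198, 58), (199, 107), (200, 133), (201, 139), (202, 141), (203, 140)]
226 [(128, 50), (129, 50), (130, 51), (131, 51)
[... 1471 characters left out ...]
 (199, 50), (200, 94), (201, 125), (202, 141), (203, 141)]
320 [(128, 42), (129, 42), (130, 43), (131, 43), (132, 44), (133, 43), (134, 43), (135, 44), (136, 44), (137, 45), (138, 45), (139, 45), (140, 46), (141, 47), (142, 47), (143, 46), (144, 48), (145, 48), (146, 47), (147, 54), (148, 57), (149, 38), (150, 35), (151, 35), (152, 35), (153, 36), (154, 27), (155, 21), (156, 29), (157, 35), (158, 36), (159, 36), (189, 41), (190, 39), (191, 41), (192, 42), (193, 42), (194, 42), (195, 43), (196, 44), (197, 37), (198, 40), (199, 41), (200, 64), (201, 94), (202, 145), (203, 145)][ WARN:0@0.109] global loadsave.cpp:1063 imwrite_ Unsupported depth image for selected encoder is fallbacked to CV_8U.
```

View pics/c7.png

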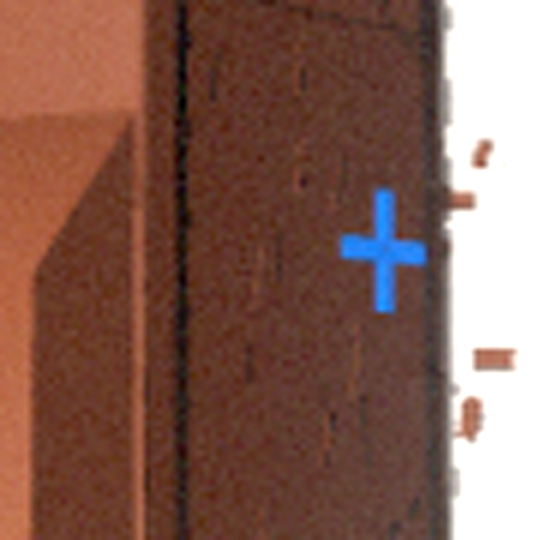

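Flank top edge ≈ 148.8 px and sill ≈ 195.7/199.3 px at the cross row. My model predicts 148.6 and 195.1/198.7, so the cross height of about 100 mm over the board holds. Next I move above the pointer.

```bash
python3 plan.py 578.5 106.4 320 183.7; python3 - <<'E'
import numpy as np
for a in(.755,.6,.45,.3,.15,0,-.1,-.2,-.25,-.3):
    e=11*np.clip(a/.3,-1,1);X=115*np.cos(a)-6.5*np.sin(a)-e;z=115*np.sin(a)+6.5*np.cos(a);print(a,round(X,1),round(z,1),"TCPz",round(z+204,1))
E
```

```text
pos [ 479.5402 -118.001   359.3576] rotvec [0.0008 0.0001 0.0026] shift [-217.2441 -113.8408   39.2827] F [-0.5685  0.8623 -0.543 ] w -0.06451784357883995 10.35
0.755 68.3 83.5 TCPz 287.5
0.6 80.2 70.3 TCPz 274.3
0.45 89.7 55.9 TCPz 259.9
0.3 96.9 40.2 TCPz 244.2
0.15 107.2 23.6 TCPz 227.6
0 115.0 6.5 TCPz 210.5
-0.1 118.7 -5.0 TCPz 199.0
-0.2 121.3 -16.5 TCPz 187.5
-0.25 122.2 -22.2 TCPz 181.8
-0.3 122.8 -27.8 TCPz 176.2
```

carry_out:
  motion:
    - [0,0,0,-45,-24,0,-1]
    - [0,0,0,-95,-50,0,-1]
    - [0,0,0,-145,-76,0,-1]
    - [0,0,0,-190,-100,0,-1]
    - [0,0,0,-217,-114,0,-1]

```text
clock: 10.98
position: [579.2, 108.3, 358.8]
ee_rot: [0.731, -0.682, -0.0, 0.001]
contact_force: [0.2, -0.5, 0.1]
gripper_width: 0.1
grasp_force: 0.0
```

carry_out:
  motion:
    - [0,0,0,0,0,10,-1]
    - [0,0,0,0,0,30,-1]
    - [0,0,0,0,0,45,-1]
    - [0,0,0,0,0,45,-1]

```text
clock: 11.48
position: [577.6, 104.7, 313.3]
ee_rot: [0.73, -0.684, -0.001, 0.001]
contact_force: [0.1, -1.1, 0.9]
gripper_width: 0.0
grasp_force: 0.0
```

```bash
python3 plan.py 578.5 106.4 293 183.7
```

```text
pos [577.6238 104.7094 313.3196] rotvec [ 0.0031 -0.0011  0.001 ] shift [-1.6514 -1.0477 20.3147] F [ 0.0939 -1.1207  0.9206] w 0.028908207374355604 11.475
```

carry_out:
  motion:
    - [0,0,0,-2,-1,24,-1]
    - [0,0,0,-8,-1,32,-1]
    - [0,0,0,-14,-1,39,-1]
    - [0,0,0,-19,-1,46.5,-1]
    - [0,0,0,-23,-1,53.5,-1]

```text
clock: 12.1
position: [578.0, 129.1, 261.5]
ee_rot: [0.73, -0.683, 0.0, -0.001]
contact_force: [-0.8, 1.1, 2.2]
gripper_width: -0.1
grasp_force: 0.7
```

```bash
python3 plan.py 577.1 128.1 260 183.7
```

```text
pos [578.0399 129.0951 261.5265] rotvec [-0.0013  0.0007  0.0018] shift [0.9316 1.0059 1.5244] F [-0.8098  1.0869  2.1684] w -0.08895832994361107 12.1
```

carry_out:
  motion:
    - [0,0,0,-4,1,12,-1]
    - [0,0,0,-10,1,23,-1]
    - [0,0,0,-16.5,1,34,-1]
    - [0,0,0,-22,1,45,-1]
    - [0,0,0,-25,1,52,-1]

```text
clock: 12.72
position: [574.8, 153.5, 208.2]
ee_rot: [0.73, -0.683, -0.0, 0.001]
contact_force: [0.6, -1.9, 0.9]
gripper_width: -0.2
grasp_force: 0.6
```

```bash
python3 plan.py 575.3 155.6 195 183.7
```

```text
pos [574.8441 153.4863 208.2127] rotvec [ 0.0012 -0.0005  0.0017] shift [-2.086  -0.6114 13.2108] F [ 0.6334 -1.8594  0.9254] w -0.24758270556207143 12.725
```

carry_out:
  motion:
    - [0,0,0,-2,0,6,-1]
    - [0,0,0,-4,0,12,-1]
    - [0,0,0,-5,0,17,-1]
    - [0,0,0,-6,0,21,-1]
    - [0,0,0,-6,0,23,-1]

```text
clock: 13.35
position: [574.8, 159.2, 186.1]
ee_rot: [0.73, -0.683, 0.0, -0.0]
contact_force: [0.6, -0.8, 1.2]
gripper_width: 0.2
grasp_force: 0.6
```

carry_out:
  motion:
    - [0,0,0,0,0,-10,-1]
    - [0,0,0,0,0,-50,-1]
    - [0,0,0,0,0,-110,-1]
    - [0,0,0,60,20,-140,-1]
    - [0,0,0,120,40,-150,-1]

```text
clock: 13.98
position: [545.2, 44.8, 337.7]
ee_rot: [0.731, -0.683, 0.001, -0.002]
contact_force: [0.8, -0.9, -0.7]
gripper_width: 0.5
grasp_force: 0.0
```

```bash
python3 plan.py 478 -120 350 183.7
```

```text
pos [545.2395  44.756  337.666 ] rotvec [-0.0049  0.0013  0.0036] shift [159.7789  78.2401 -12.9218] F [ 0.7935 -0.9238 -0.7406] w 0.4959730574661445 13.975
```

carry_out:
  motion:
    - [0,0,0,50,25,-10,-1]
    - [0,0,0,100,50,-13,-1]
    - [0,0,0,150,78,-13,-1]
    - [0,0,0,160,78,-13,-1]

```text
clock: 14.48
position: [476.1, -121.8, 349.2]
ee_rot: [0.729, -0.685, 0.001, -0.001]
contact_force: [1.1, 0.2, 0.0]
gripper_width: -0.3
grasp_force: 0.0
```

```bash
cat > ang.py <<'E'
from h import *
np.set_printoptions(precision=2,suppress=True,linewidth=180)
t,s=get_image("top"),get_image("side")
def mask(d,x0,y0,x1,y1):
    h=cv2.cvtColor(d["color"][y0:y1,x0:x1],cv2.COLOR_BGR2HSV);m=cv2.inRange(h,(15,150,60),(32,255,255));ys,xs=np.nonzero(m);return xs+x0,ys+y0
# top: yellow bar extent; side likewise
X,Y=mask(t,175,215,280,262); print("top cols",X.min(),X.max(),"rows",Y.min(),Y.max(),"rows at left end",Y[X<X.min()+4].mean())
x,y=mask(s,310,205,360,330); print("side rows",y.min(),y.max(),"cols at low end",x[y>y.max()-4].mean(), len(x))
n=np.array([606.8,40.1,np.radians(93.7)])
L=lambda q:np.array([n[0],n[1],40])+R.from_euler("z",n[2]).apply(q)
P=lambda a,r,o,w=0:L([r*np.cos(a)-o*np.sin(a),24+w,150+r*np.sin(a)+o*np.cos(a)])
for a in(-.15,-.2,-.25,-.3,-.35): print(a,"top end",proj(t,P(a,140,6.5)),"side end top/bot",proj(s,P(a,140,6.5)),proj(s,P(a,140,-6.5)),"tip",proj(t,P(a,170,0)),proj(s,P(a,170,0)), "z",P(a,170,0)[2])
g=t["color"].astype(int)
print(g[236:246,183:212].mean(2).round().astype(int))
gs=s["color"].astype(int); c=int(x[y>y.max()-4].mean()); print(y.max(),c); print(gs[y.max()-2:y.max()+18,c-6:c+12].mean(2).round().astype(int))
cv2.imwrite("pics/last.png",np.hstack([crop(s,290,200,80,110,5),crop(t,175,190,80,110,5)]))
E
python3 ang.py
```

```text
top cols 201 279 rows 230 240 rows at left end 238.35294117647058
side rows 211 293 cols at low end 327.57894736842104 335
-0.15 top end [196.8  238.35] side end top/bot [327.   291.78] [326.94 294.33] tip [184.65 239.7 ] [325.13 308.33] z 164.59551747948814
-0.2 top end [198.13 238.68] side end top/bot [326.96 293.24] [326.93 295.43] tip [186.52 240.06] [325.12 309.77] z 156.2262137648396
-0.25 top end [199.6  238.98] side end top/bot [326.94 294.5 ] [326.95 296.33] tip [188.54 240.41] [325.14 310.96] z 147.9413269267311
-0.3 top end [201.21 239.27] side end top/bot [326.94 295.57] [326.99 297.04] tip [190.7  240.72] [325.18 311.9 ] z 139.76156486757228
-0.35 top end [202.93 239.54] side end top/bot [326.96 296.44] [327.04 297.56] tip [193.   241.02] [325.24 312.6 ] z 131.70737273257328
[[ 35  38  39  39  58  74  67  55  36  38  37  38  36  31  32  49  75 107 121 117 117 115 117 116 114 112 108 108 108]
 [ 37  37  32  38  59  72  69  62  38  37  37  36  34  40  55  86 107 105 103 100  99  98  98 102  99  99 100 101  99]
 [ 36  38  38  30  54  75  70  58  40  51  76 105 115 119 122 1
[... 1698 characters left out ...]
 91  93 103 173 208 213]
 [208 203 206 184 158 177 167 173 202 210 156  94  90  91 101 174 211 214]
 [207 197 200 177 154 175 162 182 209 203 148  91  90  90 105 177 211 213]
 [211 211 210 175 155 173 158 181 205 183 127  90  87  87 111 171 204 209]
 [212 215 212 186 164 168 156 187 209 169 111  89  90  87 113 161 199 207]
 [211 213 212 188 168 163 175 201 211 164 106  91  90  94 140 190 208 210]
 [211 212 211 188 172 157 186 211 209 173 116  91  90 100 173 210 211 211]
 [212 211 211 186 171 155 183 210 210 199 147  96  90 105 176 210 209 210]
 [209 209 209 194 176 163 188 210 210 197 144  95  94 114 179 208 212 211]
 [183 181 184 184 172 173 186 190 186 152 103  88  89 109 169 197 198 206]]
```

```bash
python3 plan.py 574.8 159.5 345 183.7
```

```text
pos [ 477.6737 -120.3975  348.4163] rotvec [-0.0016  0.0002 -0.0005] shift [-273.1086 -114.8309    3.6523] F [-0.3553  0.2762  0.7151] w -0.4275375746127393 14.575
```

carry_out:
  motion:
    - [0,0,0,-50,-22,0,-1]
    - [0,0,0,-105,-45,0,-1]
    - [0,0,0,-160,-68,0,-1]
    - [0,0,0,-215,-91,0,-1]
    - [0,0,0,-273,-115,3,-1]

```text
clock: 15.2
position: [574.8, 163.8, 345.0]
ee_rot: [0.731, -0.683, 0.0, -0.0]
contact_force: [1.3, -1.2, -0.5]
gripper_width: 0.0
grasp_force: 0.0
```

carry_out:
  motion:
    - [0,0,0,0,0,30,-1]
    - [0,0,0,0,0,80,-1]
    - [0,0,0,0,0,125,-1]
    - [0,0,0,0,0,140,-1]
    - [0,0,0,0,0,145,-1]

```text
clock: 15.82
position: [574.8, 161.0, 199.7]
ee_rot: [0.731, -0.683, 0.0, 0.0]
contact_force: [0.6, -0.1, -0.2]
gripper_width: 0.1
grasp_force: 0.0
```

```bash
python3 plan.py 574.8 159.5 177 183.7
```

```text
pos [574.7673 161.0303 199.7101] rotvec [-0.0003 -0.0004  0.0028] shift [ 1.5196  0.0777 22.7107] F [ 0.633  -0.0648 -0.1742] w 0.08550458416640824 15.825
```

carry_out:
  motion:
    - [0,0,0,1,0,8,-1]
    - [0,0,0,1.5,0,14,-1]
    - [0,0,0,1.5,0,18,-1]
    - [0,0,0,1.5,0,21,-1]
    - [0,0,0,1.5,0,22,-1]

```text
clock: 16.45
position: [574.6, 158.5, 177.9]
ee_rot: [0.73, -0.683, 0.0, -0.0]
contact_force: [0.4, -1.2, 2.0]
gripper_width: 0.5
grasp_force: 0.6
```

carry_out:
  motion:
    - [0,0,0,0,0,-10,-1]
    - [0,0,0,0,0,-50,-1]
    - [0,0,0,0,0,-110,-1]
    - [0,0,0,60,20,-140,-1]
    - [0,0,0,120,40,-160,-1]

```text
clock: 17.08
position: [544.9, 46.0, 336.5]
ee_rot: [0.731, -0.683, 0.001, -0.001]
contact_force: [0.1, -1.1, 0.1]
gripper_width: 0.1
grasp_force: 0.0
```

carry_out:
  motion:
    - [0,0,0,50,25,-10,-1]
    - [0,0,0,100,50,-13,-1]
    - [0,0,0,150,78,-13,-1]
    - [0,0,0,160,78,-13,-1]

```text
clock: 17.58
position: [476.2, -120.5, 348.6]
ee_rot: [0.729, -0.685, 0.001, -0.001]
contact_force: [-0.3, 0.8, 0.5]
gripper_width: 0.1
grasp_force: 0.0
```

```bash
python3 ang.py | head -24
```

```text
top cols 203 279 rows 230 241 rows at left end 238.64705882352942
side rows 210 294 cols at low end 327.75 346
-0.15 top end [196.8  238.35] side end top/bot [327.   291.78] [326.94 294.33] tip [184.65 239.7 ] [325.13 308.33] z 164.59551747948814
-0.2 top end [198.13 238.68] side end top/bot [326.96 293.24] [326.93 295.43] tip [186.52 240.06] [325.12 309.77] z 156.2262137648396
-0.25 top end [199.6  238.98] side end top/bot [326.94 294.5 ] [326.95 296.33] tip [188.54 240.41] [325.14 310.96] z 147.9413269267311
-0.3 top end [201.21 239.27] side end top/bot [326.94 295.57] [326.99 297.04] tip [190.7  240.72] [325.18 311.9 ] z 139.76156486757228
-0.35 top end [202.93 239.54] side end top/bot [326.96 296.44] [327.04 297.56] tip [193.   241.02] [325.24 312.6 ] z 131.70737273257328
[[ 37  37  34  34  58  78  66  60  40  39  37  39  36  34  40  53  76 121 144 143 133 120 108 118 125 123 120 120 116]
 [ 34  35  38  35  59  76  73  60  34  35  31  36  35  30  35  53 110 129 113 120 112 109 108 107 107 107 106 100 102]
 [ 37  36  38  31  55  74  67  60  38  37  36  34  36  41  56  91 120 121 1
[... 635 characters left out ...]
44]
 [ 35  36  36  38  57  75  68  62  40  43  42  44  44  33  31  43  67 118 145 143 143 143 144 143 140 140 142 141 142]
 [ 37  35  36  39  56  73  72  59  38  37  37  40  37  32  31  45  68 116 145 143 142 144 146 145 142 142 141 140 142]]
294 327
[[109 109 107 107 121 127 135 136 135 109  83  80  81  81  81  83 111 182]
 [124 122 126 128 139 131 137 137 134 113  91  88  85  85  86  87 118 183]
 [166 166 167 167 149 121 122 121 121 122 114 104  91  94  94 102 146 194]
 [212 213 213 208 160 122 143 140 124 145 160 127  94  94  94 117 181 212]
 [213 213 213 201 163 154 183 172 135 179 210 158  96  89  91 117 182 213]
 [211 212 211 186 151 158 183 169 136 182 207 151  95  92  93 116 181 212]
```

View pics/last.png

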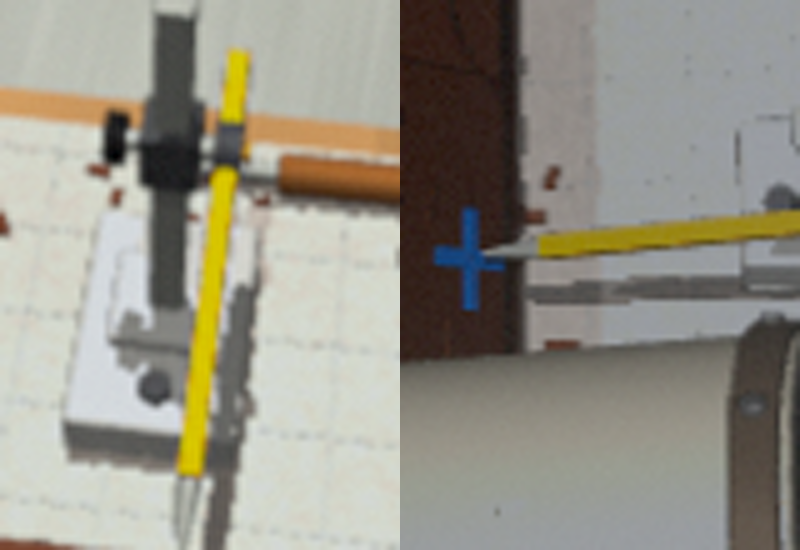

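The side view shows the gauge upright, with the pointer down and the steel point past the base. The top view puts the point at (191.0,240.4) and the cross centre at (188.6,241.3). That is about 5 mm short of the clay and 2 mm sideways, and the arm is touching nothing.

```bash
python3 -c "
from bench import *
print(job_done())"
```

```text
the job is handed in; nothing more can be done
None
```

The job is handed in: I released the gauge upright on the board with its pointer raised, then swung the pointer down until its point was, by the camera, about 5 mm off the clay and 2 mm to the side of the cross centre. The rake, tape roll and clay bar were never touched.

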